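# Unclip the spark-trap cassette and rack it for cleaning

## Robot

A 6-joint arm with a two-finger parallel gripper is mounted at the origin on the work surface. World frame = base frame: x ahead of the robot, y to its left, z up, the work surface at z = 0. Lengths are in m, angles in degrees, forces in N, time in s.
With the tool pointing down it reaches from about 0.4 to 0.825 m from the base axis. Payload 7 kg.
Tool frame: the origin (TCP) lies midway between the tips of the shut fingers; the grasp point (between the pads) lies 19 mm behind it; z points along the fingers, y is the direction in which the jaws open and shut (so a half turn about z gives the same grasp; the last joint's range is limited). The gripper opens to 88 mm and grips with 3 to 60 N. Pads are 19 mm wide; open, the fingers measure 130 mm over their backs; the gripper's body (78 mm by 193 mm) begins 47 mm behind the grasp point.
Start: joints at [88.356, 20.546, 0.682, 0, -70.136, -16.507], TCP at [0.21, 0.641, 0.199] pointing down, gripper open.
Joint ranges: [-176.03, 176.03], [-82.01, 121.73], [-58.28, 71.71], [-173.87, 95.51], [-174.79, -0.11], [-173.66, 173.66]. Speed limits (degrees/s): [136.94, 136.94, 172.46, 180, 180, 180].

## Interface

Orientations are given as [roll, pitch, yaw] about the fixed x, y, z axes, in that order (R = Rz(yaw) Ry(pitch) Rx(roll)).
In Python, from plant import get_state, capture, close_job gives the robot as it stands.
- The arm moves only by the tool apply_moves, never from a script. Its argument "commands" is a list of rows, each an object with "grip": the opening, from 0 (shut) to 1 (fully open); "dp": the shift along the tool's x, y, z in mm, a list of three; "yaw": the turn about the tool's z in rad. A call has 1 to 12 rows; each row is the pose to reach, as a shift and turn from the pose commanded when the call began, along the tool's axes at that moment; what a row does not reach only later rows make up. A row lasts 1/8 s, in which the tool goes at most 62.5 mm and 10.7 degrees, less where a joint would pass 70% of its speed; a pose out of reach is approached as far as the arm can. A call with a gripper value outside its range is refused whole. The fingers move at their own pace and stop on an object; "newtons" is the grip in N (left out, the last holds). Time passes only in rows, so rows that repeat a pose let the fingers close. It gives the time, the measured TCP pose, the force and the opening at its end, in the units of the state.
- get_state(): the state, without advancing time (a new reading comes with each control period).
- capture(name): name is "scene" or "side" or "wrist"; returns a dict with "color" (420x560x3 uint8, red, green, blue), "camera_matrix" (3x3 intrinsics, pixels), "k1" (the pictures are not rectified: a ray, as slopes to the right and down, at radius r is drawn at 1 + k1 r^2 times it, then the intrinsics apply), "xyz" and "rotation" of the camera in the world; the wrist camera has in their place "T_tool_cam" (4x4, takes a point from camera to tool coordinates, whose origin is the TCP and whose axes are the flange's). Camera axes: x right, y up, looking along -z (the intrinsics and any distortion apply to the point x, -y, -z); pixel columns grow to the right and rows downward; lengths in m; the calibration is good to about 2 mm. A picture is of the moment at which its call begins: read the wrist's pose just before it. There is no depth.
- close_job(): hands the job in, once; it reports no verdict.
The state is a dict: "time_s": time; "joints": joint angles; "qd": joint speeds; "joint_torque": joint torques, N m; "tcp_pos": TCP position; "eef_rot": TCP orientation; "contact_force": force on the tool from outside, world axes, zero at the start; "moment": the same for the moment, N m; "gripper_width": finger opening in m.
Only numpy, scipy, OpenCV 4.12 (cv2) and the standard library are available. Lean on these libraries where they do the work, as an engineer would, in place of code of your own. Each camera call takes 0.05 s, during which the arm holds its last target.

## Task

Pinch the two sprung tabs of the spark-trap cassette together and lift it straight up out of the fume-extractor box, then stand it in the middle of the slotted plate and let go of it. Take it again the other way, by the flat front and back of its neck, and lower it upright into the empty stall of the cleaning rack until it stands on the stall's floor, squarely between the cheeks and rails. Keep it upright and never drop it, leave the other things on the bench where they are, and let go at the end.

Things in the scene. Friction and masses are not known exactly. Their poses are not given: they have to be found in the camera images.
- cassette_mid (a point): centre of the spark-trap cassette, half-way up its 128 mm height, z up; 0.36 kg or so; latched in the fume-extractor box at the start. Ribbed metal body 44 mm along x, 62 mm along y, 62 mm high; above it, up to the top, a grey plastic neck 40 mm along x, 28 mm along y. A black sprung tab stands beside the neck at +y and at -y. The same when turned by half a turn.
- tabs_mid (a point): point on the cassette's axis midway between the two tabs, 107 mm above the underside, 21 mm below the top. The tabs are 32 mm wide (x), reach from 67 to 127 mm above the underside; outer faces 60 mm apart along y when free, 45 mm fully pinched. The second hold is here too, but on the neck's bare flat faces, 40 mm apart along x (the tabs stand back 4 mm from them).
- tab_a (a joint): inward travel of the tab on the cassette's +y side: 0 free, 0.0075 m fully pinched (stop). It springs back with 4 N when free, 9.5 N at the stop. Past about 0.0055 its foot clears the catch. The foot, 64 to 74 mm above the underside, juts out to 38 mm from the middle when free, 30.5 mm when pinched.
- tab_b (a joint): the same for the tab on the cassette's -y side
- well_floor (a point): centre of the floor of the cassette well in the grey fume-extractor box, 25 mm above the bench; x, y are the box's axes and the cassette's while it is in there. The box is fixed, 150 mm along x, 140 mm along y. The cassette lifts out straight up.
- box_top (a point): centre of the well's mouth, level with the box's flat top, 107 mm above the bench. Steel catch lips at the mouth's two y ends, inner edges 66 mm apart, upper side level with the top, hold the tabs' feet down. Tabs and neck stand about 45 mm proud of this top.
- stall (a point): centre of the floor of the cleaning rack's empty stall (top of a thin black rubber pad, 11 mm above the bench); x, y as the rack. Cheeks 84 mm apart stand at its two y sides, 124 mm above this floor; at its two x sides only low rails, 53 mm apart, 13 mm above this floor. The cassette goes in with its y along the rack's y, either way round.
- rack_top (a point): point above the rack's middle, level with the tops of its cheeks (135 mm above the bench). The rack is fixed, dark sheet steel, 75 mm along x, 183 mm along y, two stalls side by side along y, one holding a spare cassette. Fingers that spread along y have no room to let go between the cheeks.
- plate_top (a point): centre of the upper side of the slotted steel plate, 140 x 140 mm, 5 mm thick, fixed flat on the bench between the box and the rack
- spare_mid (a point): centre of the spare cassette in the other stall of the rack, outwardly like the first; to be left alone (less than 15 mm)
- brush_mid (a point): middle of the wire brush with a wooden handle lying on the bench, 230 mm long along its x, 23 mm high; bystander
- hammer_grip (a point): handle of the hammer lying on the bench; bystander
- wrench_grip (a point): handle of the wrench lying on the bench; bystander
- angle_mid (a point): middle of an offcut of steel angle lying on the bench, 120 mm long along x, 40 mm wide, 40 mm high; bystander
- block_mid (a point): centre of a plain steel block on the bench, 60 x 45 x 30 mm; bystander
- spray_mid (a point): centre of a plain grey spray can standing on the bench, 52 mm thick, 150 mm high; bystander
Mind the look-alikes: they are no part of the job. What is shaped like the part that bears well_floor but orange is not meant.

How it is judged:
By the outcome, as a careful person would: the job done as asked, in the order asked, and still so for the second after the job is handed in, with the robot touching nothing.
It also fails if it takes over 64 s, if anything falls off the work surface, if the arm or the gripper's body presses on something with over 40 N, if the wrist force passes 120 N, or if a joint passes its speed limit or range.

## Working session

There is one attempt and no reset: what is moved stays moved. The work goes in short steps, Python scripts to look and compute and a tool call to move; the robot and the scene stay as the last step left them, time stands still between calls to the robot, and variables do not carry over. Pictures are saved under pics/ and viewed, and the job is handed in when it is done.

Besides the shell and the picture viewer there is one more tool, called after ">>>" as name([rows], argument=value, ...), one row to a line, values as JSON. apply_moves: Moves the arm, as the interface text tells. Its arguments: {"type":"object","properties":{"commands":{"type":"array","items":{"type":"object","properties":{"grip":{"type":"number"},"dp":{"type":"array","items":{"type":"number"}},"yaw":{"type":"number"}}}},"newtons":{"type":"number"}},"required":["commands"]}

```bash
mkdir -p pics; ls; cat > h.py <<'E'
import numpy as np, cv2, json
from scipy.spatial.transform import Rotation as R
from plant import get_state, capture
def snap(name,fn):
    s=get_state(); c=capture(name)
    c['state']=s
    if 'T_tool_cam' in c:
        T=np.eye(4);T[:3,:3]=R.from_euler('xyz',s['eef_rot'],degrees=True).as_matrix();T[:3,3]=s['tcp_pos']
        W=T@np.array(c['T_tool_cam']); c['xyz']=W[:3,3]; c['rotation']=W[:3,:3]
    cv2.imwrite('pics/'+fn+'.png',c['color'][:,:,::-1])
    d={k:np.array(c[k]) for k in ('camera_matrix','k1','xyz','rotation','color')}
    np.savez('pics/'+fn+'.npz',**d)
    return d
def load(fn): return dict(np.load('pics/'+fn+'.npz'))
def rays(c,uv):
    uv=np.atleast_2d(np.array(uv,float)); K=c['camera_matrix']
    d=np.c_[(uv[:,0]-K[0,2])/K[0,0],(uv[:,1]-K[1,2])/K[1,1]]
    p=d.copy()
    for _ in range(30): p=d/(1+float(c['k1'])*(p**2).sum(1,keepdims=True))
    v=np.c_[p[:,0],-p[:,1],-np.ones(len(p))]
    return v@c['rotation'].T
def onz(c,uv,z):
    v=rays(c,uv); o=c['xyz']; return o+v*((z-o[2])/v[:,2])[:,None]
def proj(c,P):
    P=np.atleast_2d(np.array(P,float)); q=(P-c['xyz'])@c['rotation']
    p=np.c_[q[:,0]/-q[:,2],-q[:,1]/-q[:,2]]; p=p*(1+float(c['k1'])*(p**2).sum(1,keepdims=True))
    K=c['camera_matrix']; return np.c_[K[0,0]*p[:,0]+K[0,2],K[1,1]*p[:,1]+K[1,2]]
E
python3 - <<'E'
from h import *
print(get_state())
for n in('scene','side','wrist'):
    c=snap(n,n+'0'); print(n,c['xyz'],c['rotation'],c['camera_matrix'],c['k1'])
E
```

```text
pics
{'time_s': 0.0, 'joints': array([ 8.83569608e+01,  2.05914552e+01,  6.33751513e-01, -1.78197470e-02,
       -7.01347120e+01, -1.65089403e+01]), 'qd': array([ 0.01918696,  0.01281017,  0.03370254,  0.0335395 , -0.073033  ,
        0.01918779]), 'joint_torque': array([ 7.31876244e-04, -5.82722676e+01,  2.93048984e+01,  6.99690118e+00,
        7.00510878e-03, -1.74358020e-04]), 'tcp_pos': array([0.21014409, 0.64090573, 0.19792955]), 'eef_rot': array([ 1.79906634e+02, -1.02024517e-02, -1.81580401e+01]), 'contact_force': array([ 0.80793925, -0.01954695, -0.08105026]), 'moment': array([-0.01803752,  0.00812039,  0.03333332]), 'gripper_width': 0.08738275115687447}
scene [1.22063191 0.64796786 1.35624529] [ 37.99826662   0.67374108 129.29782326] [[532.82175403   0.         290.16740673]
 [  0.         532.82175403 205.64835994]
 [  0.           0.           1.        ]] -0.15177533371655544
side [ 0.02913361 -0.58242995  0.82308037] [ 46.91253796   0.91132352 -36.75873562] [[388.32818556   0.         279.90375607]
 [  0.         388.32818556 206.69452736]
 [  0.           0.           1.        ]] 0.03471568213274307
wrist [0.28656542 0.61528656 0.38367912] [[-0.31179526  0.90687042  0.28349559]
 [-0.95014851 -0.29797955 -0.09179317]
 [ 0.00123138 -0.29798359  0.9545702 ]] [[306.20663594   0.         282.4055034 ]
 [  0.         306.20663594 202.69509474]
 [  0.           0.           1.        ]] -0.061332523628023244
```

```bash
python3 - <<'E'
s=open('h.py').read()
s=s.replace("    cv2.imwrite","    c['rotation']=np.array(c['rotation'])\n    if c['rotation'].size==3: c['rotation']=R.from_euler('xyz',c['rotation'],degrees=True).as_matrix()\n    cv2.imwrite").replace("def load(fn): return dict(np.load('pics/'+fn+'.npz'))","""def load(fn):
    c=dict(np.load('pics/'+fn+'.npz'))
    if c['rotation'].size==3: c['rotation']=R.from_euler('xyz',c['rotation'],degrees=True).as_matrix()
    return c""")
open('h.py','w').write(s)
E
```

```text
(no output)
```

View pics/scene0.png

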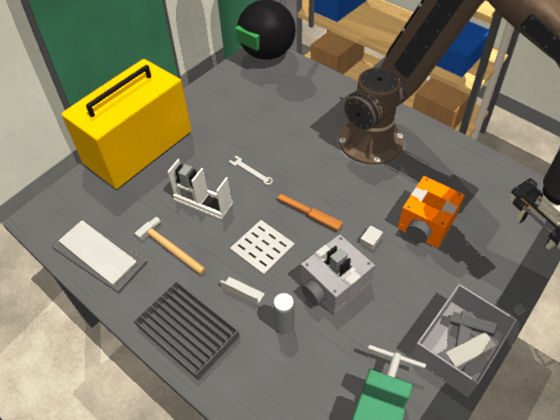

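View pics/side0.png

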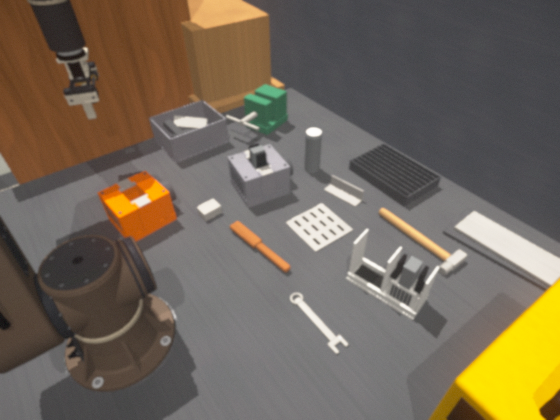

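View pics/wrist0.png

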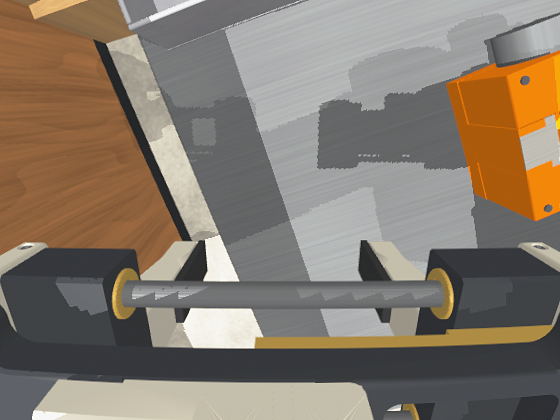

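```bash
python3 - <<'E'
from h import *
def crop(fn,x0,y0,w,h,s,out):
    c=load(fn); im=c['color'][y0:y0+h,x0:x0+w,::-1]; cv2.imwrite('pics/'+out+'.png',cv2.resize(im,None,fx=s,fy=s,interpolation=cv2.INTER_CUBIC))
crop('scene0',150,140,240,180,3.3,'sc_crop')
crop('side0',220,110,230,215,2.7,'si_crop')
for z,uv in ((0.107,(337,260)),(0.005,(262,245)),(0.011,(205,205))): print(onz(load('scene0'),uv,z))
for z,uv in ((0.107,(258,160)),(0.005,(320,226)),(0.011,(385,285))): print(onz(load('side0'),uv,z))
E
```

```text
[[0.54097706 0.23975057 0.107     ]]
[[ 0.58531306 -0.00350393  0.005     ]]
[[ 0.58739476 -0.2459577   0.011     ]]
[[0.55131816 0.24916756 0.107     ]]
[[ 0.58542465 -0.01167297  0.005     ]]
[[ 0.57473193 -0.26912129  0.011     ]]
```

View pics/sc_crop.png

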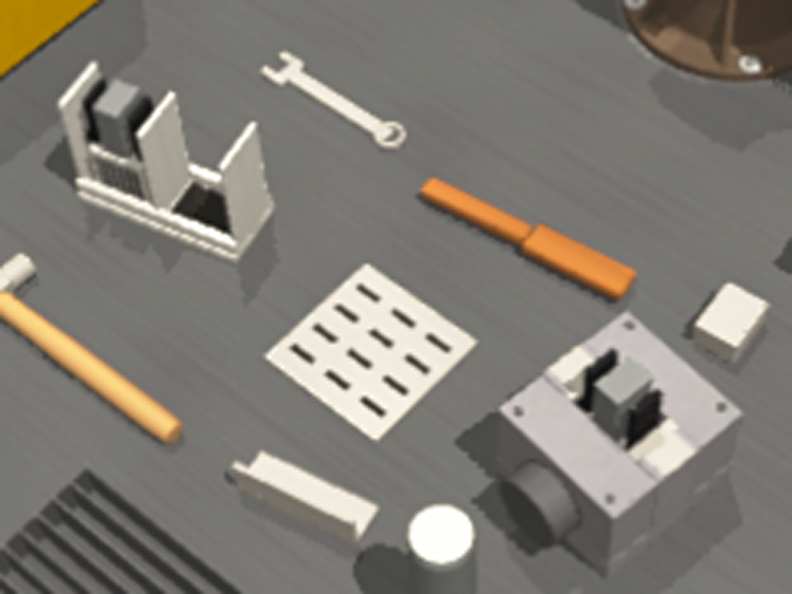

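View pics/si_crop.png

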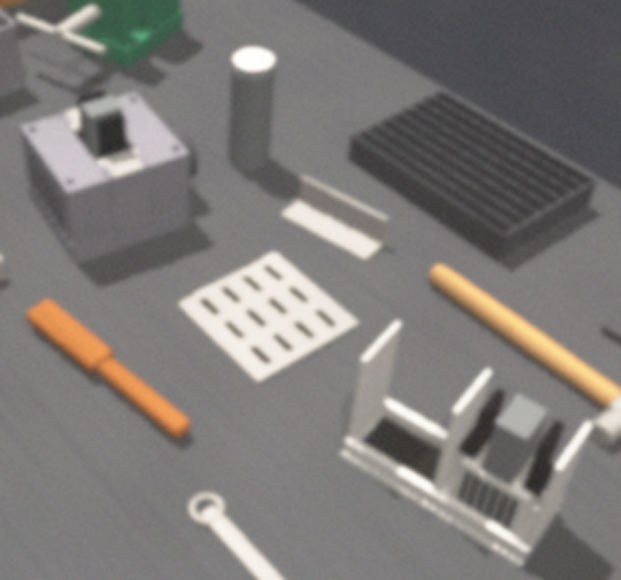

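```bash
python3 - <<'E'
from h import *
c=load('scene0'); s=load('side0')
def f(c,pts,off,sc,z):
    P=onz(c,np.array(pts)/sc+off,z); print(P.round(4)[:,:2].tolist(),P.mean(0).round(4)); 
    d=np.diff(np.r_[P,P[:1]],axis=0); print(np.hypot(d[:,0],d[:,1]).round(4),np.degrees(np.arctan2(d[:,1],d[:,0])).round(1)); return P
A=np.array([150,140]);B=np.array([220,110])
f(c,[(630,314),(742,412),(611,513),(500,407)],A,3.3,.107)
f(s,[(136,94),(189,151),(76,192),(22,128)],B,2.7,.107)
f(c,[(367,263),(477,343),(376,440),(265,355)],A,3.3,.005)
f(s,[(276,251),(358,322),(260,381),(179,304)],B,2.7,.005)
f(c,[(96,65),(60,106)],A,3.3,.135)
f(c,[(255,125),(222,172)],A,3.3,.135)
f(s,[(400,321),(362,359)],B,2.7,.135)
f(s,[(592,426),(556,466)],B,2.7,.135)
E
```

```text
[[0.4666, 0.199], [0.4886, 0.3304], [0.633, 0.3015], [0.6107, 0.1701]] [0.5498 0.2503 0.107 ]
[0.1333 0.1473 0.1332 0.147 ] [ 80.5 -11.3 -99.6 168.7]
[[0.63, 0.2929], [0.611, 0.1643], [0.4703, 0.1816], [0.4852, 0.3179]] [0.5491 0.2392 0.107 ]
[0.13   0.1417 0.1371 0.147 ] [-98.4 173.   83.8  -9.8]
[[0.5145, -0.0686], [0.52, 0.0713], [0.6572, 0.0668], [0.6533, -0.0725]] [ 0.5863 -0.0008  0.005 ]
[0.14   0.1373 0.1393 0.1388] [ 87.8  -1.9 -91.6 178.4]
[[0.6564, 0.0593], [0.6512, -0.0788], [0.5144, -0.0777], [0.516, 0.0595]] [ 0.5845 -0.0094  0.005 ]
[0.1382 0.1367 0.1372 0.1404] [-9.210e+01  1.795e+02  8.940e+01 -1.000e-01]
[[0.5685, -0.3574], [0.6261, -0.3457]] [ 0.5973 -0.3515  0.135 ]
[0.0587 0.0587] [  11.5 -168.5]
[[0.5283, -0.1848], [0.5879, -0.1694]] [ 0.5581 -0.1771  0.135 ]
[0.0616 0.0616] [  14.5 -165.5]
[[0.583, -0.1808], [0.5238, -0.1927]] [ 0.5534 -0.1868  0.135 ]
[0.0604 0.0604] [-168.6   11.4]
[[0.6196, -0.357], [0.5646, -0.3646]] [ 0.5921 -0.3608  0.135 ]
[0.0555 0.0555] [-172.2    7.8]
```

>>> apply_moves([
  {"dp": [20,15,-55],"grip": 1,"yaw": 0},
  {"dp": [367,281,-55],"grip": 1,"yaw": -0.133},
  {"dp": [367,281,-55],"grip": 1,"yaw": -0.133},
  {"dp": [367,281,-55],"grip": 1,"yaw": -0.133},
  {"dp": [367,281,-55],"grip": 1,"yaw": -0.133},
  {"dp": [367,281,-55],"grip": 1,"yaw": -0.133},
  {"dp": [367,281,-55],"grip": 1,"yaw": -0.133},
  {"dp": [367,281,-55],"grip": 1,"yaw": -0.133},
  {"dp": [367,281,-55],"grip": 1,"yaw": -0.133},
  {"dp": [367,281,-55],"grip": 1,"yaw": -0.133},
  {"dp": [367,281,-55],"grip": 1,"yaw": -0.133},
])

```text
time_s: 1.52
tcp_pos: [0.4709, 0.2609, 0.2538]
eef_rot: [180.0, 0.0, -10.5]
contact_force: [0.5, -0.5, 0.1]
gripper_width: 0.0877
```

```bash
python3 - <<'E'
from h import *
c=snap('wrist','w1'); s=get_state(); print(s['time_s'],s['tcp_pos'],s['eef_rot'])
E
```

```text
1.575 [0.47088631 0.2610972  0.25374966] [ 1.79997729e+02  1.16061040e-02 -1.04321540e+01]
```

View pics/w1.png

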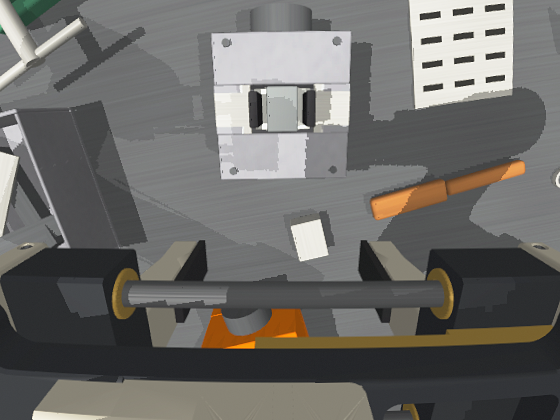

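```bash
python3 - <<'E'
from h import *
c=load('w1'); im=c['color'][20:190,200:365,::-1]; cv2.imwrite('pics/w1c.png',cv2.resize(im,None,fx=3.5,fy=3.5,interpolation=cv2.INTER_CUBIC))
E
```

```text
(no output)
```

View pics/w1c.png

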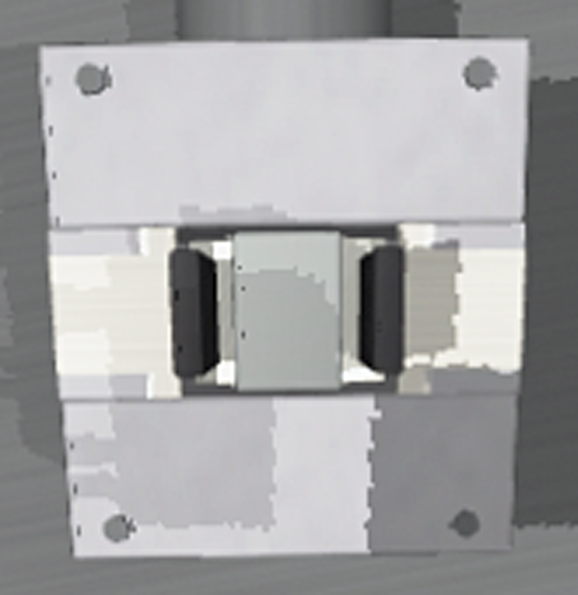

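```bash
python3 - <<'E'
from h import *
c=load('w1');O=np.array([200,20])
def f(pts,z):
    P=onz(c,(np.array(pts)+.0)/3.5-0.35+O,z); d=np.diff(np.r_[P,P[:1]],axis=0)
    print(P.mean(0).round(4),np.hypot(d[:,0],d[:,1]).round(4),np.degrees(np.arctan2(d[:,1],d[:,0])).round(1))
f([(40,45),(530,40),(512,548),(75,556)],.107)
f([(92,79),(480,73),(466,523),(118,527)],.107)
f([(236,233),(340,231),(338,387),(238,390)],.153)
print(onz(c,np.array([(170,248),(405,248),(217,250),(360,250),(170,375),(404,372)])/3.5-.35+O,.152))
O2=np.array([0,0])
E
```

```text
[0.5494 0.2458 0.107 ] [0.1383 0.1468 0.1388 0.1481] [-99.9 170.6  80.6  -9.6]
[0.5492 0.2459 0.107 ] [0.1101 0.1299 0.1096 0.1296] [-99.7 170.2  80.2  -9.6]
[0.5492 0.2462 0.153 ] [0.0262 0.0387 0.0262 0.039 ] [-99.4 169.5  81.2 -10.4]
[[0.57006189 0.27283326 0.152     ]
 [0.55920772 0.21409744 0.152     ]
 [0.56736791 0.26118218 0.152     ]
 [0.56076444 0.22544006 0.152     ]
 [0.53907458 0.27949192 0.152     ]
 [0.52870136 0.21911926 0.152     ]]
```

>>> apply_moves([
  {"dp": [60,0.5,0],"grip": 1,"yaw": -0.011},
  {"dp": [80,0.7,15],"grip": 1,"yaw": -0.011},
  {"dp": [80,0.7,50],"grip": 1,"yaw": -0.011},
  {"dp": [80,0.7,85],"grip": 1,"yaw": -0.011},
  {"dp": [80,0.7,115],"grip": 1,"yaw": -0.011},
  {"dp": [80,0.7,132],"grip": 1,"yaw": -0.011},
  {"dp": [80,0.7,140],"grip": 1,"yaw": -0.011},
  {"dp": [80,0.7,140],"grip": 1,"yaw": -0.011},
])

```text
time_s: 2.58
tcp_pos: [0.55, 0.2451, 0.114]
eef_rot: [180.0, -0.0, -9.9]
contact_force: [0.2, -0.6, 0.0]
gripper_width: 0.0879
```

```bash
python3 - <<'E'
from h import *
c=snap('wrist','w2'); s=get_state(); print(s['time_s'],s['tcp_pos'],s['eef_rot'],s['contact_force'])
E
```

```text
2.625 [0.55038581 0.24518012 0.11460181] [-1.79964122e+02 -4.54515165e-02 -9.87779737e+00] [ 0.28804164  0.44295903 -0.19221134]
```

View pics/w2.png

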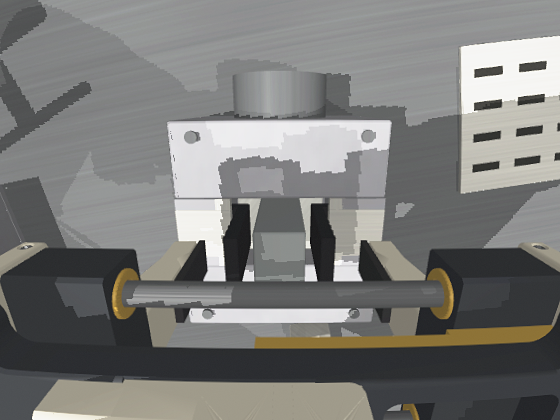

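>>> apply_moves([
  {"dp": [0,0,0],"grip": 0,"yaw": 0},
  {"dp": [0,0,0],"grip": 0,"yaw": 0},
  {"dp": [0,0,0],"grip": 0,"yaw": 0},
  {"dp": [0,0,0],"grip": 0,"yaw": 0},
  {"dp": [0,0,0],"grip": 0,"yaw": 0},
  {"dp": [0,0,0],"grip": 0,"yaw": 0},
  {"dp": [0,0,0],"grip": 0,"yaw": 0},
  {"dp": [0,0,0],"grip": 0,"yaw": 0},
], newtons=35)

```text
time_s: 3.62
tcp_pos: [0.5504, 0.2448, 0.1146]
eef_rot: [-180.0, -0.1, -9.9]
contact_force: [-0.3, 0.1, 5.6]
gripper_width: 0.0421
```

>>> apply_moves([
  {"dp": [0,0,-3],"grip": 0,"yaw": 0},
  {"dp": [0,0,-6],"grip": 0,"yaw": 0},
  {"dp": [0,0,-10],"grip": 0,"yaw": 0},
  {"dp": [0,0,-15],"grip": 0,"yaw": 0},
  {"dp": [0,0,-15],"grip": 0,"yaw": 0},
])

```text
time_s: 4.25
tcp_pos: [0.5503, 0.2449, 0.1294]
eef_rot: [-180.0, -0.0, -9.9]
contact_force: [-0.6, -0.4, -3.4]
gripper_width: 0.042
```

```bash
python3 - <<'E'
from h import *
c=snap('wrist','w3'); s=get_state(); print(s['time_s'],s['tcp_pos'],s['eef_rot'],s['contact_force'],s['moment'],s['gripper_width'])
E
```

```text
4.3 [0.55009279 0.24483967 0.12909364] [-1.79975017e+02 -1.33432247e-02 -9.90468155e+00] [-0.31349863  0.51639812 -3.99658312] [-0.06431834 -0.02935496  0.0032762 ] 0.04206040162224231
```

View pics/w3.png

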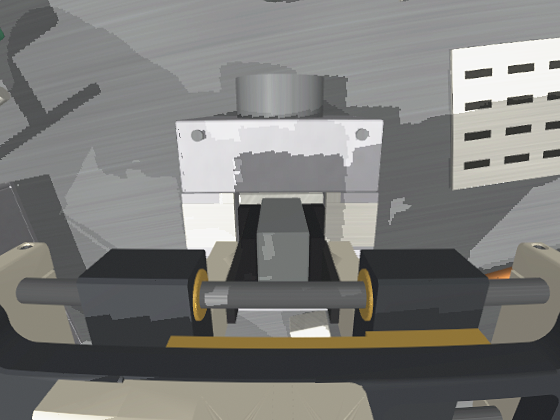

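>>> apply_moves([
  {"dp": [0,0,-20],"grip": 0,"yaw": 0},
  {"dp": [0,0,-45],"grip": 0,"yaw": 0},
  {"dp": [0,0,-75],"grip": 0,"yaw": 0},
  {"dp": [0,0,-105],"grip": 0,"yaw": 0},
  {"dp": [0,0,-121],"grip": 0,"yaw": 0},
  {"dp": [0,20,-121],"grip": 0,"yaw": -0.02},
  {"dp": [0,60,-121],"grip": 0,"yaw": -0.05},
  {"dp": [0,105,-121],"grip": 0,"yaw": -0.08},
  {"dp": [0,150,-121],"grip": 0,"yaw": -0.11},
  {"dp": [0,195,-121],"grip": 0,"yaw": -0.14},
  {"dp": [0,235,-121],"grip": 0,"yaw": -0.155},
  {"dp": [-0.5,253,-121],"grip": 0,"yaw": -0.155},
])

```text
time_s: 5.8
tcp_pos: [0.5051, -0.0061, 0.2494]
eef_rot: [180.0, 0.0, -1.1]
contact_force: [-0.3, 0.6, -2.7]
gripper_width: 0.042
```

>>> apply_moves([
  {"dp": [0,0,0],"grip": 0,"yaw": 0},
  {"dp": [0,0,0],"grip": 0,"yaw": 0},
])

```text
time_s: 6.05
tcp_pos: [0.5062, -0.0038, 0.2496]
eef_rot: [-180.0, 0.0, -1.0]
contact_force: [-0.3, -0.8, -3.9]
gripper_width: 0.0418
```

```bash
python3 - <<'E'
from h import *
c=snap('wrist','w4'); s=get_state(); print(s['time_s'],s['tcp_pos'],s['eef_rot'],s['contact_force'],s['moment'],s['gripper_width'],s['joints'])
E
```

```text
6.1 [ 0.50625888 -0.0036466   0.24963179] [-1.79994733e+02  1.27693526e-02 -9.89443339e-01] [ 0.12248016  0.10544996 -5.19935959] [-0.0306053  -0.00204546  0.00666995] 0.04147293813520355 [ 2.18411349e+01  2.67567014e+00 -1.54645017e+01 -1.03217191e-02
 -7.18695536e+01  6.71726340e+01]
```

View pics/w4.png

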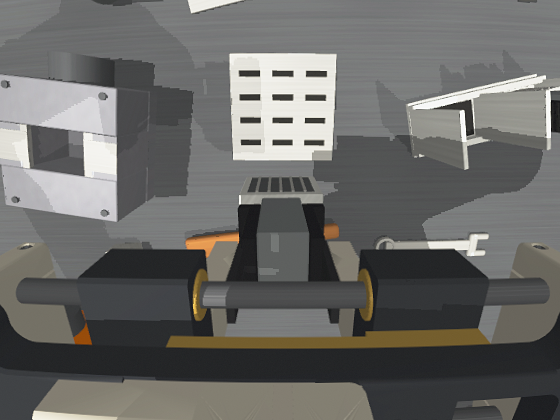

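```bash
python3 - <<'E'
from h import *
c=load('w4')
im=c['color']; g=cv2.cvtColor(im,cv2.COLOR_RGB2GRAY)
m=((g>150)).astype(np.uint8); m[:, :200]=0; m[:,360:]=0; m[:40]=0; m[168:]=0
m=cv2.morphologyEx(m,cv2.MORPH_CLOSE,np.ones((9,9)))
cs,_=cv2.findContours(m,cv2.RETR_EXTERNAL,cv2.CHAIN_APPROX_NONE); k=max(cs,key=cv2.contourArea)
P=onz(c,k[:,0].astype(float),.005); r=cv2.minAreaRect((P[:,:2]*1000).astype(np.float32)); print(r)
cv2.imwrite('pics/w4c.png',cv2.resize(im[40:200,380:560,::-1],None,fx=4,fy=4,interpolation=cv2.INTER_CUBIC))
E
```

```text
((585.3701782226562, -5.662879943847656), (140.28311157226562, 140.04818725585938), 88.86329650878906)
```

View pics/w4c.png

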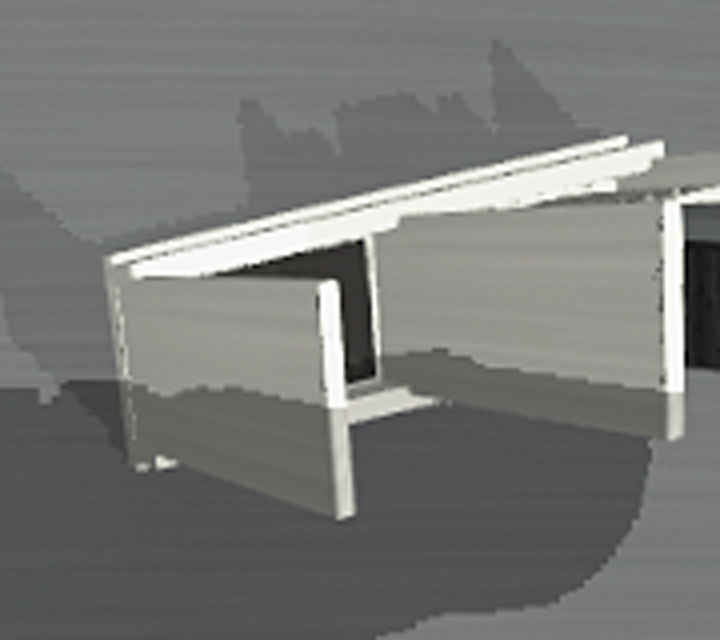

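>>> apply_moves([
  {"dp": [30,0,20],"grip": 0,"yaw": 0},
  {"dp": [60,0.5,50],"grip": 0,"yaw": 0},
  {"dp": [79,0.7,85],"grip": 0,"yaw": 0},
  {"dp": [79,0.7,115],"grip": 0,"yaw": 0},
  {"dp": [79,0.7,135],"grip": 0,"yaw": 0},
  {"dp": [79,0.7,146],"grip": 0,"yaw": 0},
  {"dp": [79,0.7,151],"grip": 0,"yaw": 0},
  {"dp": [79,0.7,151],"grip": 0,"yaw": 0},
])

```text
time_s: 7.1
tcp_pos: [0.5853, -0.0062, 0.0992]
eef_rot: [-180.0, -0.0, -1.0]
contact_force: [-0.4, -0.5, -3.7]
gripper_width: 0.0418
```

```bash
python3 - <<'E'
from h import *
s=get_state(); print(s['time_s'],s['tcp_pos'],s['eef_rot'],s['contact_force'],s['moment'],s['gripper_width'])
c=snap('side','s1'); cv2.imwrite('pics/s1c.png',cv2.resize(c['color'][100:290,230:430,::-1],None,fx=3,fy=3,interpolation=cv2.INTER_CUBIC))
E
```

```text
7.1 [ 0.58529987 -0.00619623  0.09920477] [-1.79997589e+02 -2.61403227e-02 -9.93660071e-01] [-0.41054368 -0.54233191 -3.72747643] [-0.08740484  0.00804266 -0.00976521] 0.041765298095401
```

View pics/s1c.png

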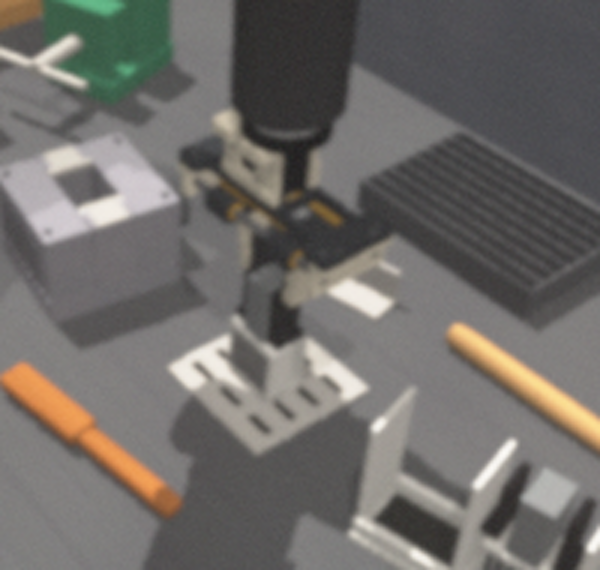

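Nearly down; lower in 1 mm steps until contact.

>>> apply_moves([
  {"dp": [0,-0.5,1],"grip": 0,"yaw": 0},
  {"dp": [0,-0.5,2],"grip": 0,"yaw": 0},
  {"dp": [0,-0.5,3],"grip": 0,"yaw": 0},
  {"dp": [0,-0.5,3],"grip": 0,"yaw": 0},
  {"dp": [0,-0.5,3],"grip": 0,"yaw": 0},
])

```text
time_s: 7.78
tcp_pos: [0.585, -0.0061, 0.0959]
eef_rot: [180.0, -0.0, -1.0]
contact_force: [-0.6, 0.0, -4.1]
gripper_width: 0.0418
```

>>> apply_moves([
  {"dp": [0,0,0.7],"grip": 0,"yaw": 0},
  {"dp": [0,0,0.7],"grip": 0,"yaw": 0},
])

```text
time_s: 8.02
tcp_pos: [0.5849, -0.006, 0.0951]
eef_rot: [180.0, 0.0, -1.0]
contact_force: [-0.7, -0.2, -3.5]
gripper_width: 0.0422
```

>>> apply_moves([
  {"dp": [0,0,0.7],"grip": 0,"yaw": 0},
  {"dp": [0,0,0.7],"grip": 0,"yaw": 0},
])

```text
time_s: 8.28
tcp_pos: [0.5852, -0.006, 0.0948]
eef_rot: [-180.0, -0.0, -1.0]
contact_force: [0.0, 0.3, -0.7]
gripper_width: 0.0421
```

>>> apply_moves([
  {"dp": [0,0,0.4],"grip": 0,"yaw": 0},
  {"dp": [0,0,0.4],"grip": 0,"yaw": 0},
])

```text
time_s: 8.52
tcp_pos: [0.5855, -0.0059, 0.0947]
eef_rot: [-180.0, -0.1, -1.0]
contact_force: [-1.6, 1.0, 4.2]
gripper_width: 0.0419
```

>>> apply_moves([
  {"dp": [0,0,0],"grip": 0.55,"yaw": 0},
  {"dp": [0,0,0],"grip": 0.65,"yaw": 0},
  {"dp": [0,0,0],"grip": 0.75,"yaw": 0},
  {"dp": [0,0,0],"grip": 0.9,"yaw": 0},
  {"dp": [0,0,0],"grip": 1,"yaw": 0},
  {"dp": [0,0,0],"grip": 1,"yaw": 0},
  {"dp": [0,0,0],"grip": 1,"yaw": 0},
])

```text
time_s: 9.4
tcp_pos: [0.585, -0.0061, 0.0939]
eef_rot: [180.0, 0.0, -1.0]
contact_force: [0.4, 0.5, -0.1]
gripper_width: 0.0873
```

>>> apply_moves([
  {"dp": [0,0,-25],"grip": 1,"yaw": 0},
  {"dp": [0,0,-75],"grip": 1,"yaw": 0},
  {"dp": [0,0,-125],"grip": 1,"yaw": 0.15},
  {"dp": [0,-15,-160],"grip": 1,"yaw": 0.33},
  {"dp": [0,-40,-160],"grip": 1,"yaw": 0.5},
  {"dp": [0,-60,-160],"grip": 1,"yaw": 0.68},
  {"dp": [0,-80,-160],"grip": 1,"yaw": 0.86},
  {"dp": [0,-80,-160],"grip": 1,"yaw": 1.04},
  {"dp": [0,-80,-160],"grip": 1,"yaw": 1.22},
  {"dp": [0,-80,-160],"grip": 1,"yaw": 1.4},
  {"dp": [0,-80,-160],"grip": 1,"yaw": 1.57},
  {"dp": [0,-80,-160],"grip": 1,"yaw": 1.57},
])

```text
time_s: 10.9
tcp_pos: [0.5863, 0.0739, 0.254]
eef_rot: [180.0, -0.0, -90.9]
contact_force: [0.4, 0.1, -0.8]
gripper_width: 0.0876
```

```bash
python3 - <<'E'
from h import *
c=snap('wrist','w5'); s=get_state(); print(s['time_s'],s['tcp_pos'],s['eef_rot'],s['joints'])
E
```

```text
10.95 [0.58639712 0.07392975 0.25403775] [ 1.79999624e+02  5.55129983e-04 -9.07618988e+01] [ 2.61212320e+01  1.09208775e+01 -5.32850015e+00 -6.92962378e-04
 -7.37507069e+01 -2.68829369e+01]
```

View pics/w5.png

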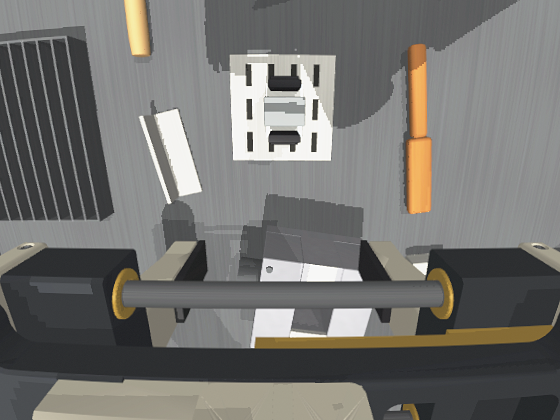

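```bash
python3 - <<'E'
from h import *
c=load('w5'); im=c['color'][45:170,222:345,::-1]; cv2.imwrite('pics/w5c.png',cv2.resize(im,None,fx=5,fy=5,interpolation=cv2.INTER_CUBIC))
E
```

```text
(no output)
```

View pics/w5c.png

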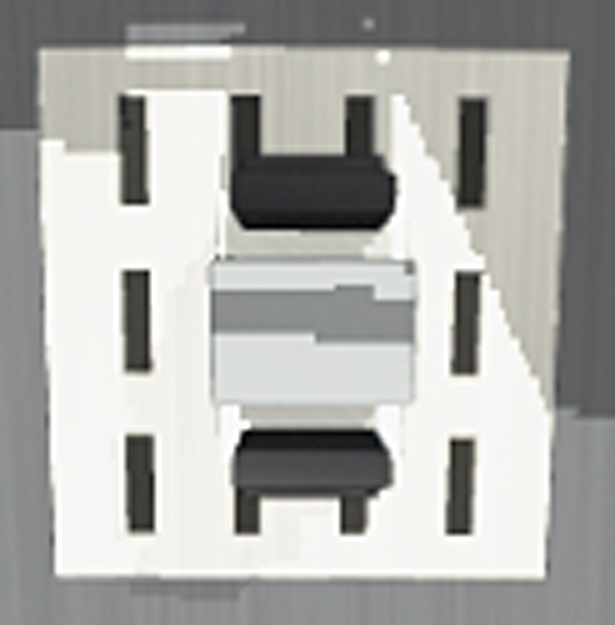

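```bash
python3 - <<'E'
from h import *
c=load('w5');O=np.array([222,45])
def f(pts,z):
    P=onz(c,(np.array(pts)+.0)/5-0.4+O,z); d=np.diff(np.r_[P,P[:1]],axis=0)
    print(P.mean(0).round(4),np.hypot(d[:,0],d[:,1]).round(4),np.degrees(np.arctan2(d[:,1],d[:,0])).round(1))
f([(212,260),(415,260),(413,404),(214,404)],.133)
f([(38,48),(570,50),(547,577),(55,577)],.005)
E
```

```text
[ 0.5827 -0.0043  0.133 ] [0.0387 0.0269 0.0389 0.0269] [179.1  89.3  -0.9 -91. ]
[ 0.585  -0.0056  0.005 ] [0.1395 0.1395 0.1406 0.14  ] [178.9  89.   -0.9 -91.5]
```

>>> apply_moves([
  {"dp": [40,1,0],"grip": 1,"yaw": 0},
  {"dp": [79,2.3,10],"grip": 1,"yaw": 0},
  {"dp": [79,2.3,45],"grip": 1,"yaw": 0},
  {"dp": [79,2.3,85],"grip": 1,"yaw": 0},
  {"dp": [79,2.3,125],"grip": 1,"yaw": 0},
  {"dp": [79,2.3,150],"grip": 1,"yaw": 0},
  {"dp": [79,2.3,161],"grip": 1,"yaw": 0},
  {"dp": [79,2.3,161],"grip": 1,"yaw": 0},
])

```text
time_s: 11.95
tcp_pos: [0.5827, -0.0051, 0.0929]
eef_rot: [180.0, -0.0, -90.9]
contact_force: [-0.1, -0.5, 0.1]
gripper_width: 0.0877
```

```bash
python3 - <<'E'
from h import *
c=snap('wrist','w6'); s=get_state(); print(s['time_s'],s['tcp_pos'],s['eef_rot'],s['contact_force'])
E
```

```text
12.0 [ 0.58335079 -0.00491616  0.09375708] [-1.79955854e+02 -4.84411896e-03 -9.08882323e+01] [ 0.17796251 -0.08262801 -0.7588842 ]
```

View pics/w6.png

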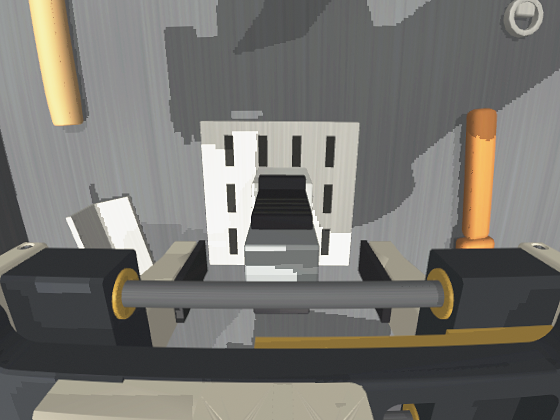

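>>> apply_moves([
  {"dp": [0,0,0],"grip": 0,"yaw": 0},
  {"dp": [0,0,0],"grip": 0,"yaw": 0},
  {"dp": [0,0,0],"grip": 0,"yaw": 0},
  {"dp": [0,0,0],"grip": 0,"yaw": 0},
  {"dp": [0,0,0],"grip": 0,"yaw": 0},
  {"dp": [0,0,0],"grip": 0,"yaw": 0},
  {"dp": [0,0,0],"grip": 0,"yaw": 0},
  {"dp": [0,0,0],"grip": 0,"yaw": 0},
], newtons=35)

```text
time_s: 13.0
tcp_pos: [0.5829, -0.005, 0.0931]
eef_rot: [-180.0, 0.0, -91.0]
contact_force: [1.0, -0.8, 0.5]
gripper_width: 0.0398
```

>>> apply_moves([
  {"dp": [0,0,-5],"grip": 0,"yaw": 0},
  {"dp": [0,0,-15],"grip": 0,"yaw": 0},
  {"dp": [0,0,-35],"grip": 0,"yaw": 0},
  {"dp": [0,0,-35],"grip": 0,"yaw": 0},
])

```text
time_s: 13.5
tcp_pos: [0.5839, -0.0047, 0.1299]
eef_rot: [-179.8, 0.0, -91.0]
contact_force: [-0.5, 0.0, -3.1]
gripper_width: 0.0394
```

>>> apply_moves([
  {"dp": [0,0,-30],"grip": 0,"yaw": 0},
  {"dp": [0,0,-65],"grip": 0,"yaw": 0},
  {"dp": [0,0,-100],"grip": 0,"yaw": 0},
  {"dp": [20,5,-125],"grip": 0,"yaw": -0.05},
  {"dp": [50,13,-130],"grip": 0,"yaw": -0.1},
  {"dp": [85,22,-130],"grip": 0,"yaw": -0.16},
  {"dp": [120,30,-130],"grip": 0,"yaw": -0.21},
  {"dp": [138,35,-130],"grip": 0,"yaw": -0.234},
  {"dp": [138,35,-130],"grip": 0,"yaw": -0.234},
  {"dp": [138,35,-130],"grip": 0,"yaw": -0.234},
])

```text
time_s: 14.75
tcp_pos: [0.5453, -0.1421, 0.2576]
eef_rot: [180.0, 0.0, -77.6]
contact_force: [0.2, -0.0, -3.0]
gripper_width: 0.0397
```

```bash
python3 - <<'E'
from h import *
c=snap('wrist','w7'); s=get_state(); print(s['time_s'],s['tcp_pos'],s['eef_rot'],s['contact_force'],s['gripper_width'],s['joints'])
snap('scene','sc7'); snap('side','si7')
E
```

```text
14.8 [ 0.5454694  -0.14184574  0.2576662 ] [ 1.79979850e+02  1.96788488e-02 -7.75669543e+01] [ 0.53343441  0.1646509  -3.18927565] 0.03972118754021191 [ 5.30592215e+00  8.16449976e+00 -8.22838817e+00 -1.77462120e-02
 -7.36295486e+01  7.13213209e+00]
```

View pics/w7.png

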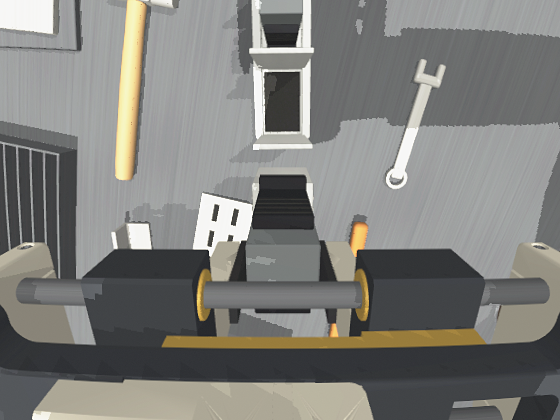

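```bash
python3 - <<'E'
from h import *
c=load('w7'); im=c['color'][0:165,225:340,::-1]; cv2.imwrite('pics/w7c.png',cv2.resize(im,None,fx=5,fy=5,interpolation=cv2.INTER_CUBIC)[:,:])
c=load('w7'); im=c['color'][30:150,225:340,::-1]; cv2.imwrite('pics/w7c.png',cv2.resize(im,None,fx=5,fy=5,interpolation=cv2.INTER_CUBIC)[:,:])
E
```

```text
(no output)
```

View pics/w7c.png

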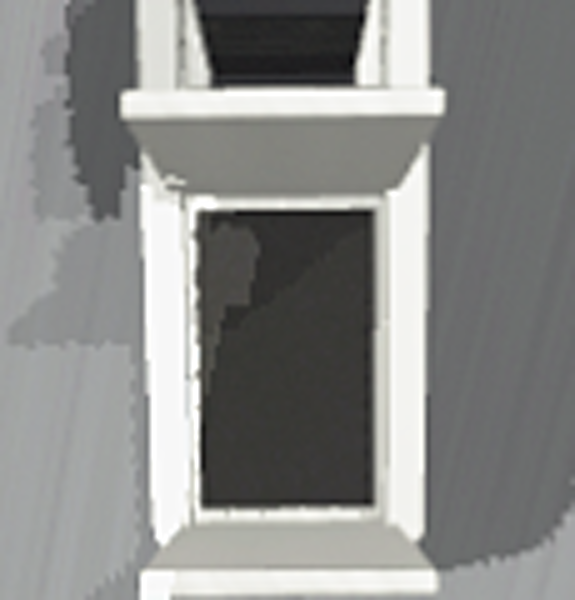

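```bash
python3 - <<'E'
from h import *
c=load('w7');O=np.array([225,30])
def f(pts,z):
    P=onz(c,(np.array(pts)+.0)/5-0.4+O,z); d=np.diff(np.r_[P,P[:1]],axis=0)
    print(P.mean(0).round(4),np.hypot(d[:,0],d[:,1]).round(4),np.degrees(np.arctan2(d[:,1],d[:,0])).round(1)); return P
f([(200,210),(375,210),(373,507),(201,507)],.011)
a=f([(122,115),(446,113),(437,570),(146,572)],.135)
b=f([(120,92),(445,90),(438,588),(142,592)],.135)
f([(150,190),(425,190),(420,540),(158,540)],.024)
f([(188,190),(388,190),(388,520),(190,520)],.024)
f([(185,195),(388,195),(386,522),(190,522)],.011)
E
```

```text
[ 0.5641 -0.2287  0.011 ] [0.0461 0.0772 0.0476 0.0772] [-167.6  102.8   12.4  -78.3]
[ 0.5639 -0.229   0.135 ] [0.0601 0.0844 0.0581 0.0845] [-167.3  102.7   12.8  -76. ]
[ 0.5642 -0.229   0.135 ] [0.0601 0.092  0.0593 0.0924] [-167.3  103.    13.2  -76.5]
[ 0.5634 -0.2267  0.024 ] [0.0701 0.0884 0.0707 0.0884] [-167.6  102.8   12.4  -77.6]
[ 0.5639 -0.2293  0.024 ] [0.051  0.0831 0.0532 0.0831] [-167.6  103.3   12.4  -78.2]
[ 0.5641 -0.2286  0.011 ] [0.0534 0.085  0.0543 0.085 ] [-167.6  103.    12.4  -77.7]
```

>>> apply_moves([
  {"dp": [25,0,0],"grip": 0,"yaw": -0.003},
  {"dp": [60,0.4,0],"grip": 0,"yaw": -0.003},
  {"dp": [84,0.6,0],"grip": 0,"yaw": -0.003},
  {"dp": [89,0.6,10],"grip": 0,"yaw": -0.003},
  {"dp": [89,0.6,20],"grip": 0,"yaw": -0.003},
  {"dp": [89,0.6,20],"grip": 0,"yaw": -0.003},
])

```text
time_s: 15.65
tcp_pos: [0.5633, -0.2284, 0.2367]
eef_rot: [179.9, 0.1, -77.4]
contact_force: [-0.0, -0.4, -3.6]
gripper_width: 0.0397
```

```bash
python3 - <<'E'
from h import *
s=get_state(); print(s['time_s'],s['tcp_pos'],s['eef_rot'],s['contact_force'],s['gripper_width'])
a=snap('scene','sc8'); b=snap('side','si8');snap('wrist','w8')
A=cv2.resize(a['color'][100:230,130:270,::-1],(400,371),interpolation=cv2.INTER_CUBIC)
B=cv2.resize(b['color'][190:320,320:460,::-1],(400,371),interpolation=cv2.INTER_CUBIC)
cv2.imwrite('pics/ab8.png',np.hstack([A,B]))
E
```

```text
15.65 [ 0.56328069 -0.22842766  0.23670409] [ 1.79880787e+02  6.61467032e-02 -7.73571656e+01] [-2.38083403e-03 -4.05797934e-01 -3.59084231e+00] 0.039677041416959866
```

View pics/ab8.png

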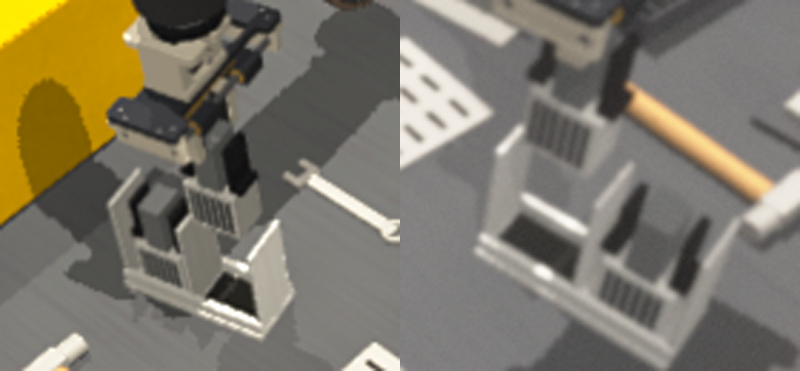

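View pics/w8.png

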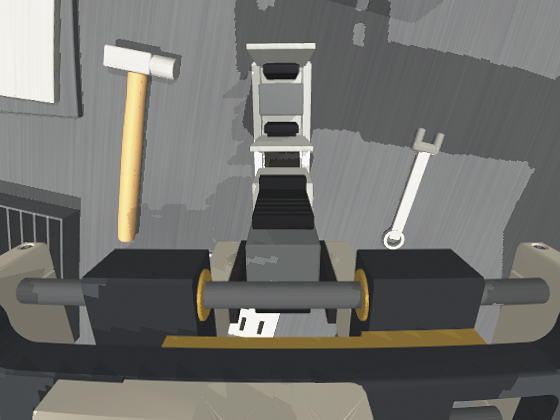

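>>> apply_moves([
  {"dp": [0,0,12],"grip": 0,"yaw": 0},
  {"dp": [0,0,28],"grip": 0,"yaw": 0},
  {"dp": [0,0,46],"grip": 0,"yaw": 0},
  {"dp": [0,0,64],"grip": 0,"yaw": 0},
  {"dp": [0,0,82],"grip": 0,"yaw": 0},
  {"dp": [0,0,96],"grip": 0,"yaw": 0},
  {"dp": [0,0,105],"grip": 0,"yaw": 0},
  {"dp": [0,0,105],"grip": 0,"yaw": 0},
])

```text
time_s: 16.8
tcp_pos: [0.5636, -0.2293, 0.1323]
eef_rot: [179.9, 0.0, -77.4]
contact_force: [0.4, 0.5, -2.8]
gripper_width: 0.0399
```

```bash
python3 - <<'E'
from h import *
s=get_state(); print(s['time_s'],s['tcp_pos'],s['eef_rot'],s['contact_force'],s['gripper_width'])
a=snap('scene','sc9'); b=snap('side','si9');snap('wrist','w9')
A=cv2.resize(a['color'][110:240,130:270,::-1],(400,371),interpolation=cv2.INTER_CUBIC)
B=cv2.resize(b['color'][200:330,320:460,::-1],(400,371),interpolation=cv2.INTER_CUBIC)
cv2.imwrite('pics/ab9.png',np.hstack([A,B]))
E
```

```text
16.8 [ 0.56362207 -0.22934909  0.13228368] [ 1.79926897e+02  2.50200285e-02 -7.73943545e+01] [ 0.43082864  0.48945677 -2.7626448 ] 0.039929306094242015
```

View pics/ab9.png

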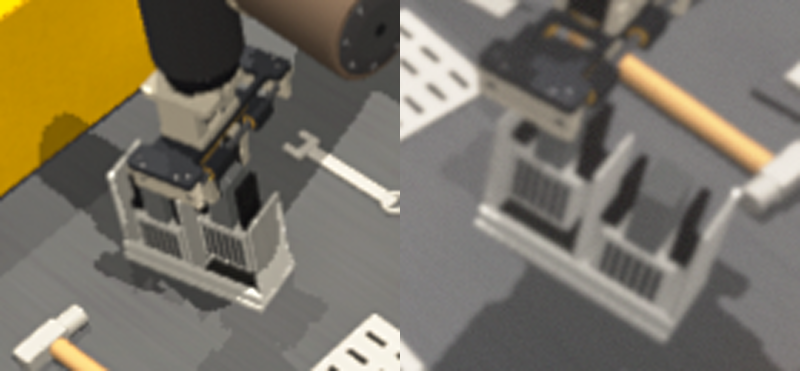

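View pics/w9.png

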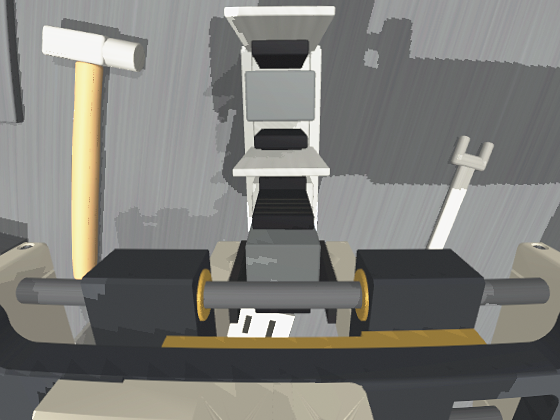

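>>> apply_moves([
  {"dp": [0,0,6],"grip": 0,"yaw": 0},
  {"dp": [0,0,13],"grip": 0,"yaw": 0},
  {"dp": [0,0,20],"grip": 0,"yaw": 0},
  {"dp": [0,0,26],"grip": 0,"yaw": 0},
  {"dp": [0,0,29],"grip": 0,"yaw": 0},
  {"dp": [0,0,30],"grip": 0,"yaw": 0},
  {"dp": [0,0,30],"grip": 0,"yaw": 0},
])

```text
time_s: 17.82
tcp_pos: [0.5641, -0.2294, 0.1031]
eef_rot: [-180.0, -0.0, -77.4]
contact_force: [0.1, -0.4, -3.7]
gripper_width: 0.0394
```

>>> apply_moves([
  {"dp": [0,0,1],"grip": 0,"yaw": 0},
  {"dp": [0,0,1.5],"grip": 0,"yaw": 0},
  {"dp": [0,0,1.5],"grip": 0,"yaw": 0},
])

```text
time_s: 18.2
tcp_pos: [0.564, -0.2294, 0.1016]
eef_rot: [-180.0, -0.0, -77.4]
contact_force: [0.9, 0.2, -4.0]
gripper_width: 0.0395
```

>>> apply_moves([
  {"dp": [0,0,0.6],"grip": 0,"yaw": 0},
  {"dp": [0,0,0.6],"grip": 0,"yaw": 0},
])

```text
time_s: 18.45
tcp_pos: [0.564, -0.2294, 0.1009]
eef_rot: [180.0, 0.0, -77.4]
contact_force: [-0.0, 0.5, -4.6]
gripper_width: 0.0398
```

>>> apply_moves([
  {"dp": [0,0,0.6],"grip": 0,"yaw": 0},
  {"dp": [0,0,0.6],"grip": 0,"yaw": 0},
])

```text
time_s: 18.7
tcp_pos: [0.564, -0.2294, 0.1003]
eef_rot: [180.0, 0.0, -77.4]
contact_force: [-0.1, -0.4, -3.7]
gripper_width: 0.0398
```

>>> apply_moves([
  {"dp": [0,0,0.6],"grip": 0,"yaw": 0},
  {"dp": [0,0,0.6],"grip": 0,"yaw": 0},
])

```text
time_s: 18.95
tcp_pos: [0.564, -0.2294, 0.0997]
eef_rot: [180.0, 0.0, -77.4]
contact_force: [-0.6, 1.6, -3.6]
gripper_width: 0.0397
```

>>> apply_moves([
  {"dp": [0,0,0.4],"grip": 0,"yaw": 0},
  {"dp": [0,0,0.4],"grip": 0,"yaw": 0},
])

```text
time_s: 19.2
tcp_pos: [0.564, -0.2294, 0.0993]
eef_rot: [180.0, 0.0, -77.4]
contact_force: [-0.7, 0.2, -3.2]
gripper_width: 0.0395
```

>>> apply_moves([
  {"dp": [0,0,0.5],"grip": 0,"yaw": 0},
  {"dp": [0,0,0.5],"grip": 0,"yaw": 0},
])

```text
time_s: 19.45
tcp_pos: [0.5641, -0.2295, 0.0991]
eef_rot: [-180.0, -0.0, -77.4]
contact_force: [0.2, -1.1, -0.7]
gripper_width: 0.0394
```

>>> apply_moves([
  {"dp": [0,0,0.4],"grip": 0,"yaw": 0},
  {"dp": [0,0,0.4],"grip": 0,"yaw": 0},
])

```text
time_s: 19.7
tcp_pos: [0.5643, -0.2295, 0.0991]
eef_rot: [-180.0, -0.0, -77.4]
contact_force: [-2.2, -0.2, 4.7]
gripper_width: 0.0401
```

>>> apply_moves([
  {"dp": [0,0,0],"grip": 0.5,"yaw": 0},
  {"dp": [0,0,0],"grip": 0.6,"yaw": 0},
  {"dp": [0,0,0],"grip": 0.8,"yaw": 0},
  {"dp": [0,0,0],"grip": 1,"yaw": 0},
  {"dp": [0,0,0],"grip": 1,"yaw": 0},
  {"dp": [0,0,0],"grip": 1,"yaw": 0},
  {"dp": [0,0,0],"grip": 1,"yaw": 0},
])

```text
time_s: 20.58
tcp_pos: [0.564, -0.2294, 0.0985]
eef_rot: [-180.0, -0.0, -77.4]
contact_force: [0.2, -0.9, -0.2]
gripper_width: 0.0871
```

>>> apply_moves([
  {"dp": [0,0,-15],"grip": 1,"yaw": 0},
  {"dp": [0,0,-45],"grip": 1,"yaw": 0},
  {"dp": [0,0,-90],"grip": 1,"yaw": 0},
  {"dp": [0,0,-135],"grip": 1,"yaw": 0},
  {"dp": [-30,0,-160],"grip": 1,"yaw": 0},
  {"dp": [-70,0,-160],"grip": 1,"yaw": 0},
  {"dp": [-85,0,-160],"grip": 1,"yaw": 0},
  {"dp": [-85,0,-160],"grip": 1,"yaw": 0},
  {"dp": [-85,0,-160],"grip": 1,"yaw": 0},
])

```text
time_s: 21.7
tcp_pos: [0.5456, -0.1469, 0.2586]
eef_rot: [180.0, -0.0, -77.4]
contact_force: [-0.4, -1.0, 0.2]
gripper_width: 0.0876
```

```bash
python3 - <<'E'
from h import *
s=get_state(); print(s['time_s'],s['tcp_pos'],s['eef_rot'],s['contact_force'],s['gripper_width'])
c=snap('wrist','w10'); snap('side','si10'); snap('scene','sc10')
cv2.imwrite('pics/w10c.png',cv2.resize(c['color'][0:165,215:350,::-1],None,fx=3.6,fy=3.6,interpolation=cv2.INTER_CUBIC))
E
```

```text
21.7 [ 0.54560729 -0.14693745  0.25856857] [ 1.79990979e+02 -1.36525596e-02 -7.73942999e+01] [-0.36515197 -0.99906566  0.17654959] 0.08763419800813191
```

View pics/w10c.png

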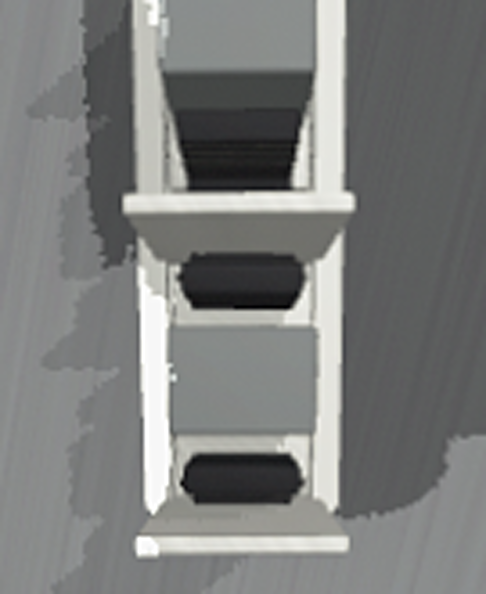

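View pics/sc10.png

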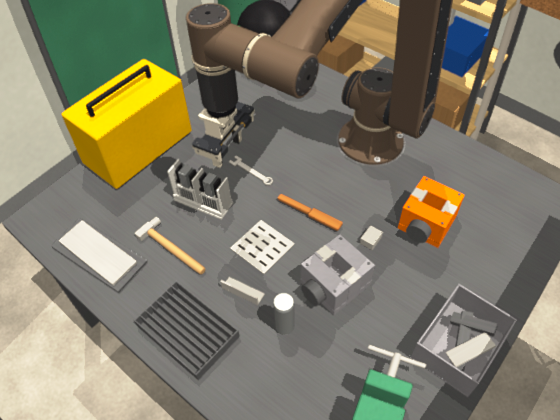

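View pics/si10.png

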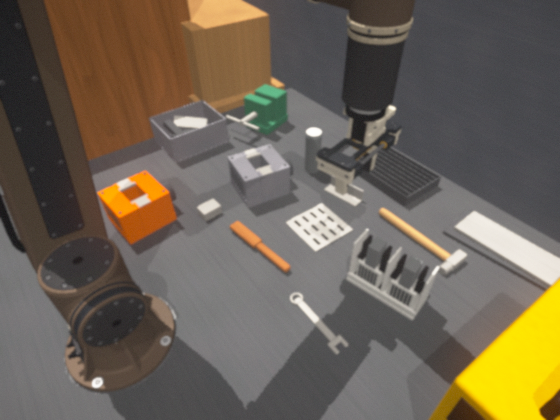

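```bash
python3 - <<'E'
from h import *
c=load('w10')
P=onz(c,np.array([(173,325),(317,325),(315,434),(171,434)])/3.6-.36+np.array([215,0]),.139); d=np.diff(np.r_[P,P[:1]],axis=0)
print(P.mean(0),np.hypot(d[:,0],d[:,1]),np.degrees(np.arctan2(d[:,1],d[:,0])))
a=load('scene0')['color'].astype(int);b=load('sc10')['color'].astype(int)
from plant import close_job
s=get_state();print(s['contact_force'],s['qd'].round(2)); print(close_job())
E
```

```text
[ 0.56317375 -0.22879592  0.139     ] [0.03775962 0.02791017 0.03870266 0.02792809] [-167.4049385   102.47284351   12.59502822  -79.46221523]
[0.96777898 0.07265786 0.93644324] [-0.05  0.02 -0.11 -0.05  0.07 -0.09]
the job is handed in; nothing more can be done
None
```

The job is done and handed in at about 22 s of the 64 s allowed.

- **Out of the box:** I pinched the two tabs with 35 N and lifted the cassette straight up out of the grey box.
- **On the plate:** I stood it on the slotted plate about 2–3 mm from the middle, let go, and saw in the wrist picture that it stood upright.
- **Into the rack:** I took it again by the flat faces of its neck and lowered it into the empty stall until the force reading showed it resting on the floor. Then I let go and backed away.

**Last checks:**
- The cassette measures within about 1 mm of the stall's centre, at (0.563, -0.229) against (0.564, -0.229).
- Its angle matches the rack's, 12.5° against 12.6°, and it stands upright.
- The TCP height on landing, 0.099 m, agrees with a bottom resting on the stall floor at 11 mm.
- By eye, the spare and the other things on the bench are where they were in the scene and side pictures; I did not measure this.
- The gripper is open and touching nothing.

**One disagreement:** the gripper read 42 mm on the pinched tabs where 45 mm was expected. The tabs came free of the catch all the same, so I took it no further.

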